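Unscrew the deep cap of the stone tin and get the sharpening stone out

ROBOT

A 6-joint arm with a two-finger parallel gripper is mounted at the origin on the work surface. World frame = base frame: x ahead of the robot, y to its left, z up, the work surface at z = 0. Lengths are in mm, angles in rad, forces in N, time in s.
With the tool pointing down it reaches from about 350 to 975 mm from the base axis. Payload 7.1 kg.
Tool frame: the origin (TCP) lies at the very end of the fingers, on their centre line; the grasp point (between the pads) lies 19 mm behind it; z points along the fingers, y is the direction in which the jaws open and shut (so a half turn about z gives the same grasp; the last joint's range is limited). The gripper opens to 88 mm and grips with 3 to 60 N. Pads are 20 mm wide; open, the fingers measure 115 mm over their backs; the gripper's body (75 mm by 178 mm) begins 61 mm behind the grasp point.
Start: joints at [-1.158, 0.423, 1.63, -0, 1.089, -0.019], TCP at [261.581, -567.609, 222.675] pointing down, gripper open.
Joint ranges: [-3, 3], [-0.9, 2.11], [0.09, 2.58], [-1.31, 4.45], [0.11, 2.69], [-2.54, 2.54]. Speed limits (rad/s): [2.39, 2.39, 3.01, 3.14, 3.14, 3.14].

INTERFACE

Orientations are given as a rotation vector (axis times angle).
In Python, from workcell import readout, imaging, close_job gives the robot as it stands.
- The arm moves only by the tool carry_out, never from a script. Its argument "rows" is a list of rows, each a list of 3 entries, a list of its own where there are three numbers: the shift along the tool's x, y, z in m, then the turn, a rotation vector about the tool's x, y, z in rad, then the closure, from 0 (fully open) to 1 (shut). In form: [[[dx, dy, dz], [wx, wy, wz], hand], ...]. A call has 1 to 12 rows; each row shifts and turns the commanded pose from where the row before left it, along the tool's axes as they then stand; what a row does not reach is not made up. A row lasts 1/12 s, in which the tool goes at most 41.7 mm and 7.16 degrees, less where a joint would pass 70% of its speed; a pose out of reach is approached as far as the arm can. A call with a gripper value outside its range is refused whole. The fingers move at their own pace and stop on an object; the grip force is fixed at half the most. Time passes only in rows, so rows that do not move let the fingers close. It gives the time, the measured TCP pose, the force and the opening at its end, in the units of the state.
- readout.get_obs(): the state, without advancing time (a new reading comes with each control period).
- imaging.get_image(name): name is "side" or "top"; returns the picture (384x512x3 uint8, red, green, blue); there is no depth.
- imaging.camera_params(name): a dict with "fx", "fy", "cx", "cy" (pixels), "rvec" (rotation vector, rad) and "tvec" (3), from world to camera coordinates, as OpenCV has them. Camera axes: x right, y down, z forward; pixel columns grow to the right and rows downward; lengths in mm; the calibration is good to about 2 mm. A picture is of the moment at which its call begins. camera_params takes no time and is no camera call.
- close_job(): hands the job in, once; it reports no verdict.
The state is a dict: "t": time; "qpos": joint angles; "qvel": joint speeds; "joint_torque": joint torques, N m; "ee_pos": TCP position; "orientation": TCP orientation; "ft_force": force on the tool from outside, world axes, zero at the start; "moment": the same for the moment, N m; "width": finger opening in mm.
Only numpy, scipy, OpenCV 4.12 (cv2) and the standard library are available. Lean on these libraries where they do the work, as an engineer would, in place of code of your own. Each camera call takes 0.05 s, during which the arm holds its last target.

TASK

Unscrew the deep cap of the tin clamped on the bench (ordinary right-hand thread, nearly one and a half turns anticlockwise), lift it straight off over the sharpening stone inside, and stand it rim down in the shallow tray. Then draw the stone out of the tin and stand it upright on the flat rubber mat, ready for touching up crampon points. Let go of both, and leave the other gear on the bench where it lies.

Things in the scene. Friction and masses are not known exactly. Their poses are not given: they have to be found in the camera images.
- tin: Bare aluminium tin, 74 mm across, held immovably by two dark steel jaws on a fixed 130 x 100 x 10 mm base plate. Origin: on its axis at bench level, z up. Shoulder 85 mm above the origin; above it a threaded neck (54 mm over the thread, 40 mm bore) rises to 109 mm. The stone stands loosely in the bore, on a floor 60 mm above the origin.
- tin_neck (a point): Centre of the mouth of the neck, on the tin's axis, 109 mm above the bench. Right-hand thread, 8 mm pitch: anticlockwise from above raises the cap 8 mm a turn; it comes free after 1.4 turns (8.8 rad) in all, and cannot be pulled off before. The cap has about 1.5 mm of play all ways, turns easily and stays where it is left.
- cap_grip (a point): Point on the cap's finger bar, on the cap's axis, 95 mm above its rim and 8 mm below the top of the bar. The bar stands on the cap's top: 50 mm long (point's x axis), 14 mm thick (y), 30 mm high (z up), flat-sided. Screwed home, the cap's rim rests on the tin's shoulder and this point is on the tin's axis, 180 mm above the bench.
- cap_rim (a point): Centre of the open lower rim of the screw cap. The cap is bare aluminium with dark rings, 69 mm across and 73 mm high without the bar, ceiling 68 mm above the rim, about 120 g.
- stone_center (a point): Centre of the grey sharpening stone, a square bar 26 x 26 x 90 mm, 140 g, standing upright with its z axis along its length (x and y normal to its side faces). At first it stands in the tin, out of sight under the cap, its top 150 mm above the bench (41 mm above the neck) and with up to 2 mm of play in the bore.
- tray_in (a point): Centre of the inner floor (4 to 5 mm above the bench) of the shallow open bare aluminium tray, 135 x 135 mm outside, walls 4 mm thick, 16 mm high; fixed. x and y along its sides.
- mat_top (a point): Centre of the top face of the flat black rubber mat, 120 x 120 x 6 mm, stuck to the bench. x and y along its sides.
- plate: Bystander: yellow crampon anti-balling plate, 90 x 130 mm, 10 mm high, lying loose; origin at the centre of its underside.
- file: Bystander: steel file with a wooden handle, 250 mm long along x, 20 mm high; origin on its underside near its middle.
- carabiner: Bystander: black locking carabiner, 115 x 80 mm, 17 mm high, lying flat; origin at the centre of its underside.
- clip0: Bystander: blue helmet clip, 63 x 36 x 10 mm; origin at the centre of its underside.
- clip1: Bystander: blue helmet clip, like clip0.
- wrench: Bystander: steel wrench 150 mm long along x; origin on its underside near its middle.
Mind the look-alikes: they are no part of the job. Of the things that look like the part that bears mat_top, the smaller one is meant. What is shaped like the part that bears tray_in but turquoise is not meant.

How it is judged:
By the outcome, as a careful person would: the job done as asked, in the order asked, and still so for the second after the job is handed in, with the robot touching nothing.
It also fails if it takes over 72 s, if anything falls off the work surface, if the arm or the gripper's body presses on something with over 40 N, if the wrist force passes 120 N, or if a joint passes its speed limit or range.

## Working session

There is one attempt and no reset: what is moved stays moved. The work goes in short steps, Python scripts to look and compute and a tool call to move; the robot and the scene stay as the last step left them, time stands still between calls to the robot, and variables do not carry over. Pictures are saved under pics/ and viewed, and the job is handed in when it is done.

Besides the shell and the picture viewer there is one more tool, called as name([rows], argument=value, ...), one row to a line, values as JSON. carry_out: Moves the arm, as the interface text tells. Its arguments: {"type":"object","properties":{"rows":{"type":"array","items":{"type":"array"}}},"required":["rows"]}

```bash
ls; mkdir -p pics
python3 - <<'E'
from workcell import readout, imaging
import cv2
print(readout.get_obs())
for n in("side","top"):
    im=imaging.get_image(n); cv2.imwrite(f"pics/{n}0.png",cv2.resize(im[:,:,::-1],(800,600),interpolation=cv2.INTER_CUBIC)); cv2.imwrite(f"raw_{n}0.png",im[:,:,::-1])
    print(imaging.camera_params(n))
E
```

```text
pics
{'t': 0.0, 'qpos': array([-1.15800388e+00,  4.23802184e-01,  1.63069508e+00,  1.51551178e-05,
        1.08859768e+00, -1.90280393e-02]), 'qvel': array([-0.00049524, -0.00011332, -0.00064104, -0.00154034,  0.00064466,
        0.00084   ]), 'joint_torque': array([-5.67994334e-05, -5.44627333e+01, -2.73667628e+01,  6.42855233e-02,
        2.26417941e-02, -1.15899920e-04]), 'ee_pos': array([ 261.36522126, -567.11160036,  221.92384001]), 'orientation': array([-3.06721122e+00, -6.72717222e-01,  4.40721093e-04]), 'ft_force': array([-0.17406654, -0.21209341, -0.75157587]), 'moment': array([-0.05550661, -0.05453809, -0.01783554]), 'width': 87.66971942161743}
{'fx': 435.8217415107674, 'fy': 435.8217415107674, 'cx': 262.04246973102084, 'cy': 194.80193553860812, 'rvec': array([ 0.19679775, -2.71589326,  1.40763071]), 'tvec': array([ 506.80832074,  176.2878398 , 1061.99219652])}
{'fx': 441.59274106913074, 'fy': 441.59274106913074, 'cx': 254.417121132777, 'cy': 185.27743088149455, 'rvec': array([ 2.1736397 , -2.17929909,  0.06475687]), 'tvec': array([  -4.68721513,  523.15146632, 1223.77699839])}
```

View pics/side0.png

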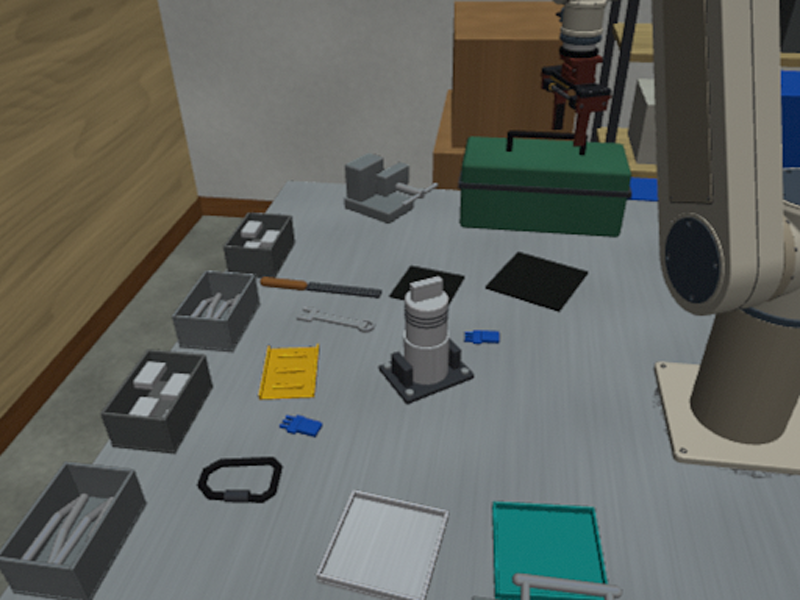

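View pics/top0.png

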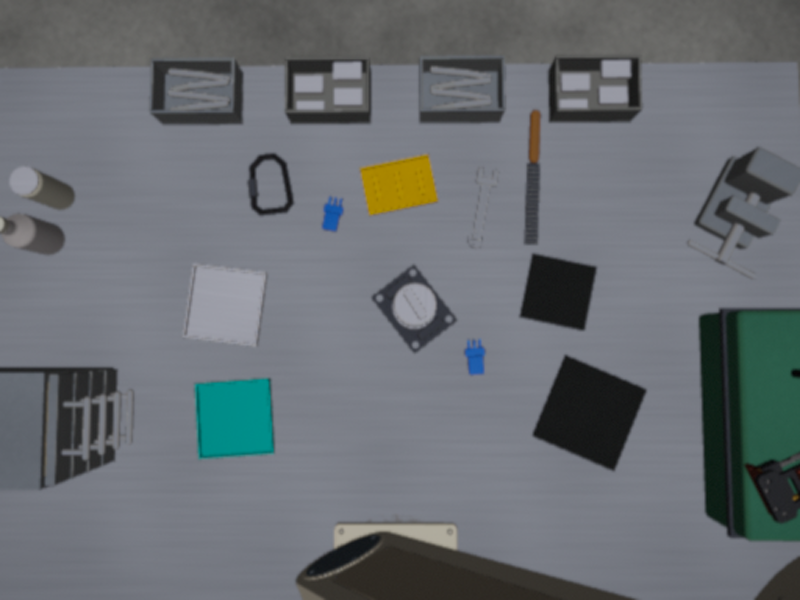

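The top view shows the tin near (414,306) and the tray near (226,305). The smaller mat is near (559,291). I'll enlarge these next.

```bash
cat > h.py <<'E'
import numpy as np,cv2
from workcell import readout, imaging
from scipy.spatial.transform import Rotation as R
def cam(n):
    p=imaging.camera_params(n)
    K=np.array([[p['fx'],0,p['cx']],[0,p['fy'],p['cy']],[0,0,1]]);return K,np.array(p['rvec']),np.array(p['tvec'])
def proj(n,X):
    K,r,t=cam(n); return cv2.projectPoints(np.array(X,float).reshape(-1,3),r,t,K,None)[0].reshape(-1,2)
def unproj(n,uv,z):
    K,r,t=cam(n);Rm=cv2.Rodrigues(r)[0];C=-Rm.T@t
    out=[]
    for u,v in np.atleast_2d(uv):
        d=Rm.T@np.linalg.inv(K)@np.array([u,v,1.]);out.append(C+d*(z-C[2])/d[2])
    return np.array(out)
def crop(im,x0,y0,w,h,s,fn):
    c=im[y0:y0+h,x0:x0+w];cv2.imwrite(fn,cv2.resize(c,None,fx=s,fy=s,interpolation=cv2.INTER_CUBIC))
E
python3 - <<'E'
from h import *
t=cv2.imread('raw_top0.png');s=cv2.imread('raw_side0.png')
crop(t,225,160,80,75,8,'pics/c_tin.png')
crop(t,110,160,65,65,8,'pics/c_tray.png')
crop(t,325,155,65,65,8,'pics/c_mat.png')
crop(s,235,170,80,90,7,'pics/c_tins.png')
E
```

```text
(no output)
```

View pics/c_tin.png

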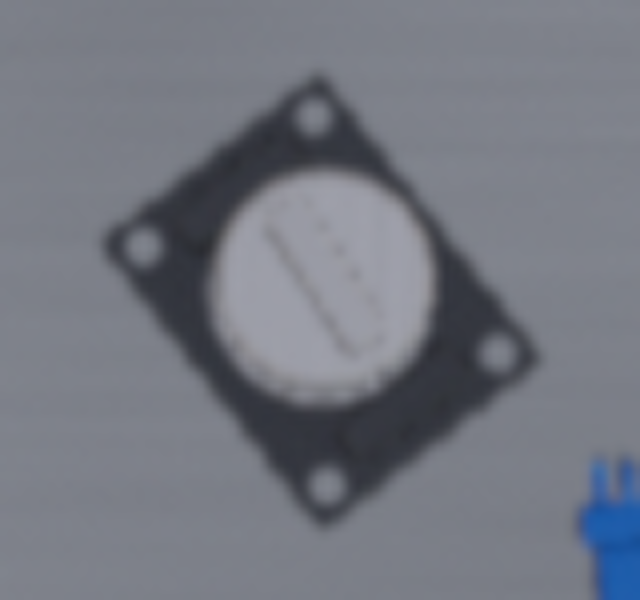

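View pics/c_tray.png

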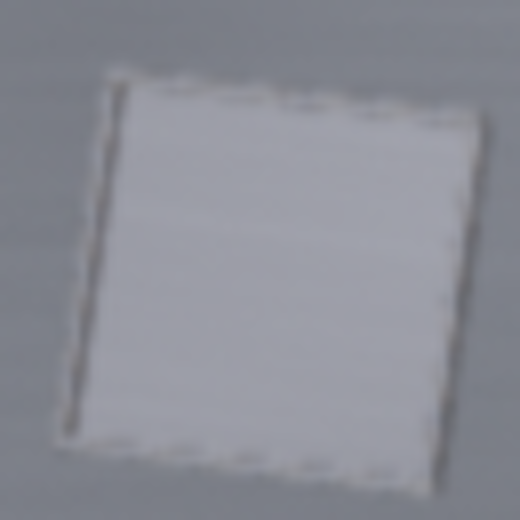

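View pics/c_mat.png

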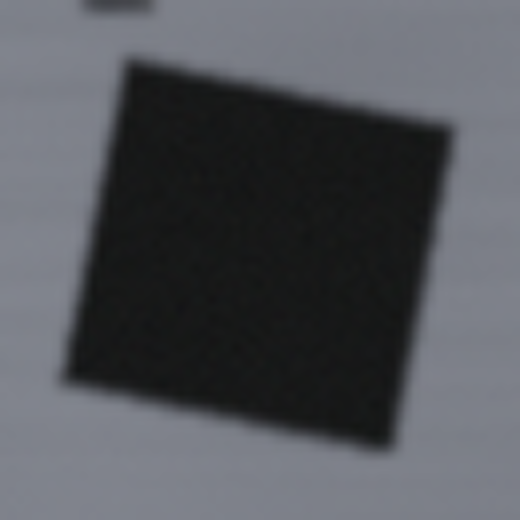

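View pics/c_tins.png

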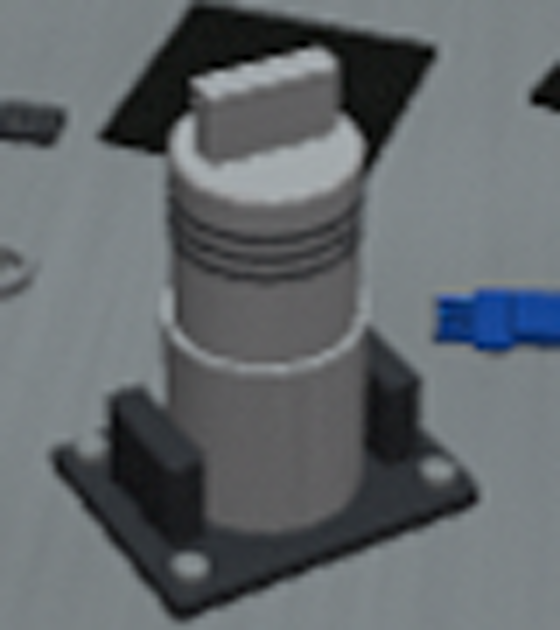

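The crops give clear corners. The tin plate, tray and mat corners come from the top view, and the bar's top face corners from the side view at about (190,85), (205,100), (340,65) and (325,45) in the crop.

```bash
cat >> h.py <<'E'
def c2p(pts,x0,y0,s): return (np.array(pts,float)+.5)/s-.5+np.array([x0,y0])
E
python3 - <<'E'
from h import *
np.set_printoptions(precision=1,suppress=True)
def rep(name,P):
    c=P.mean(0);print(name,c,'edges',[f"{np.linalg.norm(d[:2]):.1f}@{np.degrees(np.arctan2(d[1],d[0])):.1f}" for d in np.roll(P,-1,0)-P])
rep('base',unproj('top',c2p([(320,75),(105,245),(325,525),(540,355)],225,160,8),9))
rep('screws',unproj('top',c2p([(314,117),(143,246),(327,486),(497,352)],225,160,8),12))
rep('capcirc',unproj('top',c2p([(208,287),(438,287)],225,160,8),158))
rep('capcirc',unproj('top',c2p([(324,168),(324,397)],225,160,8),158))
rep('bar_top',unproj('top',c2p([(270,215),(305,197),(383,335),(352,357)],225,160,8),188))
rep('bar_side',unproj('side',c2p([(190,83),(207,103),(342,67),(323,44)],235,170,7),188))
rep('tray',unproj('top',c2p([(110,68),(487,112),(435,495),(60,445)],110,160,8),16))
rep('mat',unproj('top',c2p([(127,58),(455,126),(393,450),(63,381)],325,155,8),6))
s=cv2.imread('raw_side0.png')
crop(s,195,305,100,75,7,'pics/c_trays.png');crop(s,240,160,70,50,10,'pics/c_mats.png')
rep('base_side',unproj('side',c2p([(52,458),(183,618),(478,495),(370,340)],235,170,7),10))
E
```

```text
base [490.6 -35.4   9. ] edges ['97.4@128.3', '125.9@-141.9', '96.8@-51.9', '126.2@37.8']
screws [490.3 -34.6  12. ] edges ['75.9@127.0', '106.7@-142.6', '76.3@-52.0', '105.3@37.6']
capcirc [487.3 -34.3 158. ] edges ['71.7@-90.2', '71.7@89.8']
capcirc [488.8 -34.6 158. ] edges ['71.5@179.8', '71.5@-0.2']
bar_top [489.2 -35.4 188. ] edges ['12.0@-62.9', '48.1@-150.8', '11.5@125.2', '49.8@29.8']
bar_side [490.4 -33.5 188. ] edges ['13.6@123.5', '51.1@-146.5', '15.9@-59.2', '52.0@36.0']
tray [498.3 307.4  16. ] edges ['135.6@-96.9', '136.3@173.0', '134.1@82.4', '134.5@-6.4']
mat [ 520.6 -296.7    6. ] edges ['118.4@-102.1', '117.4@168.0', '118.3@78.0', '117.5@-12.0']
base_side [486.9 -32.3  10. ] edges ['100.6@128.1', '127.2@-140.8', '99.9@-60.5', '142.2@38.3']
```

View pics/c_trays.png

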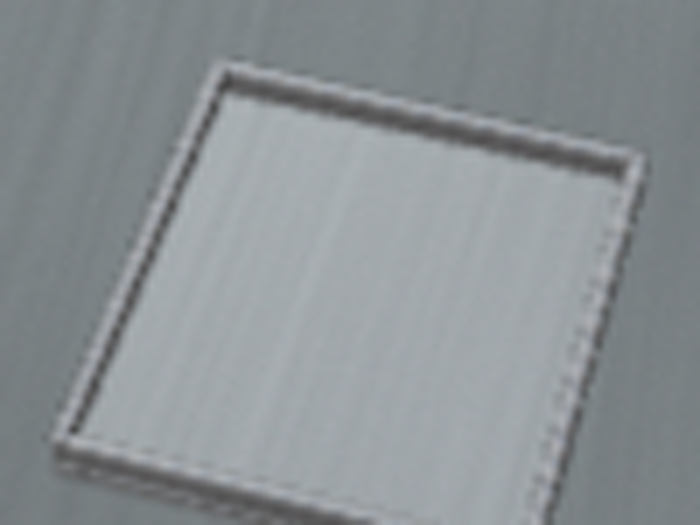

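View pics/c_mats.png

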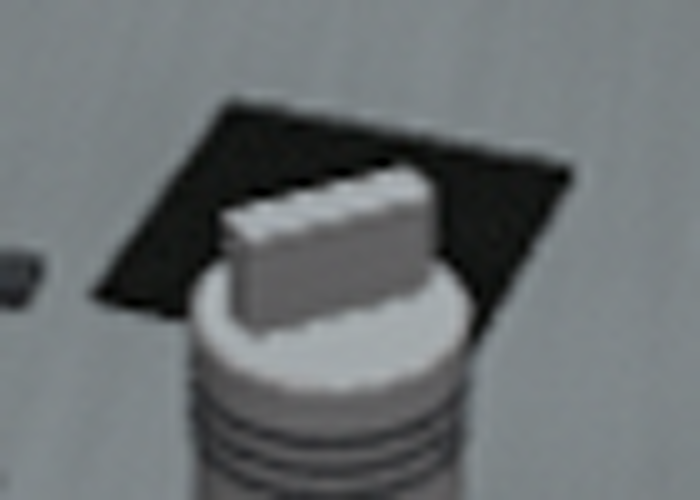

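Best estimates so far:

| Item | Position or angle |
|---|---|
| Tin axis | (489.3, -34.5) |
| Bar angle | about 34° |
| Tray | (498, 307) |
| Mat | (520.6, -296.7) |

The first move goes up, turns 9.3° and travels across.

carry_out([
  [[0,0,-0.02],[0,0,-0.081],0],
  [[0,0,-0.02],[0,0,-0.081],0],
  [[0.032,-0.021,0],[0,0,0],0],
  [[0.032,-0.021,0],[0,0,0],0],
  [[0.032,-0.021,0],[0,0,0],0],
  [[0.032,-0.021,0],[0,0,0],0],
  [[0.032,-0.021,0],[0,0,0],0],
  [[0.032,-0.021,0],[0,0,0],0],
  [[0.032,-0.021,0],[0,0,0],0],
  [[0.032,-0.021,0],[0,0,0],0],
  [[0.032,-0.021,0],[0,0,0],0],
  [[0.032,-0.021,0],[0,0,0],0],
])

```text
t: 1.1
ee_pos: [409.4, -212.7, 262.6]
orientation: [-3.004, -0.919, 0.0]
ft_force: [1.0, -0.0, -0.3]
width: 88.0
```

```bash
cat > go.py <<'E'
import sys
from h import *
np.set_printoptions(precision=2,suppress=True)
def go(x,y,z,phi=None):
    o=readout.get_obs();Rm=R.from_rotvec(o['orientation']).as_matrix();e=np.array(o['ee_pos'])
    ph=np.degrees(np.arctan2(Rm[1,0],Rm[0,0]))
    print('t',o['t'],'pos',e,'phi',round(ph,2),'zaxis',Rm[:,2],'q6',np.degrees(o['qpos'][5]).round(1),'F',o['ft_force'],'w',round(o['width'],2))
    if x is None:return
    d=np.array([x,y,z])-e
    if phi is not None: 
        w=(phi-ph+180)%360-180; print('wz tot',-np.radians(w)); c,s=np.cos(np.radians(phi)),np.sin(np.radians(phi))
        Rm=np.array([[c,s,0],[s,-c,0],[0,0,-1]])
    t=Rm.T@d; print('tool shift',t,'rows>=',np.linalg.norm(t)/41.7)
if __name__=='__main__':
    a=[float(v) for v in sys.argv[1:]]; go(*a) if a else go(None,0,0)
E
python3 go.py 489.3 -34.5 225 34
```

```text
t 1.1 pos [ 409.4  -212.67  262.58] phi 34.0 zaxis [-0.  0. -1.] q6 27.1 F [ 0.99 -0.04 -0.28] w 88.03
wz tot 6.355121996697165e-05
tool shift [ 165.87 -103.03   37.58] rows>= 4.768637008011591
```

carry_out([
  [[0.032,-0.02,0.005],[0,0,0],0],
  [[0.032,-0.02,0.005],[0,0,0],0],
  [[0.032,-0.02,0.005],[0,0,0],0],
  [[0.03,-0.018,0.005],[0,0,0],0],
  [[0.02,-0.012,0.008],[0,0,0],0],
  [[0.01,-0.006,0.008],[0,0,0],0],
  [[0,0,0],[0,0,0],0],
  [[0,0,0],[0,0,0],0],
])

```text
t: 1.77
ee_pos: [484.2, -47.8, 226.0]
orientation: [-3.003, -0.921, 0.003]
ft_force: [-0.3, 0.4, -0.1]
width: 88.2
```

```bash
python3 go.py 489.3 -34.5 161 34
python3 - <<'E'
from h import *
im=imaging.get_image('side')[:,:,::-1];cv2.imwrite('raw_side1.png',im);crop(im,215,90,110,130,5,'pics/s1.png')
im=imaging.get_image('top')[:,:,::-1];crop(im,200,140,130,110,6,'pics/t1.png')
E
```

```text
t 1.7667 pos [484.17 -47.81 225.98] phi 34.1 zaxis [-0. -0. -1.] q6 48.9 F [-0.34  0.36 -0.11] w 88.23
wz tot 0.0016625406600597294
tool shift [11.7  -8.17 64.98] rows>= 1.5954170562114052
```

View pics/s1.png

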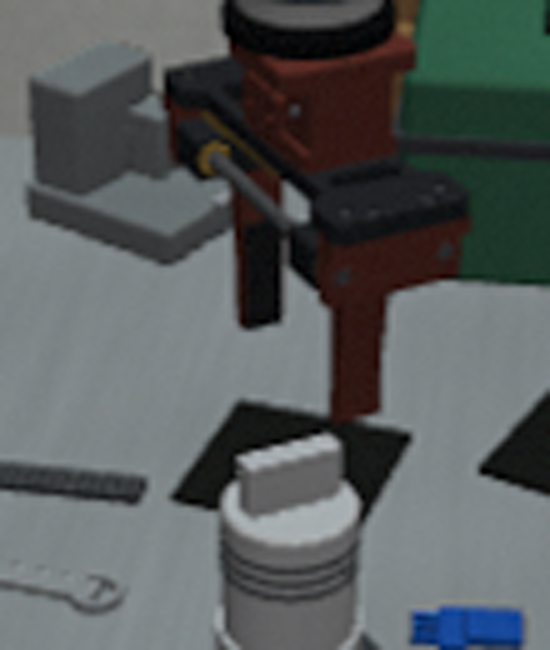

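View pics/t1.png

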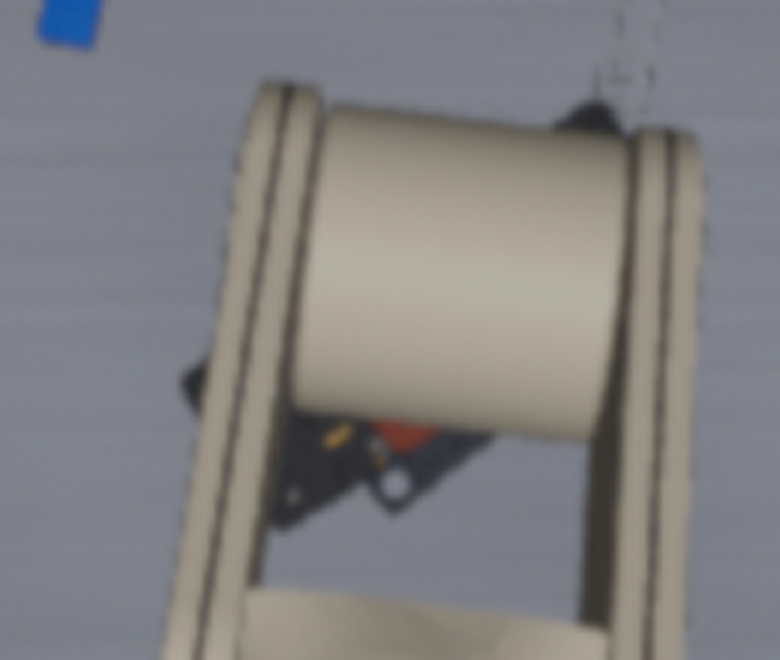

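The side view shows the gripper about 15 mm short of the bar at roughly (290,470), with its fingers straddling the bar's sides correctly. The top view is blocked by the arm. Next I centre and descend.

carry_out([
  [[0.0117,-0.0082,0.01],[0,0,0],0],
  [[0,0,0.025],[0,0,0],0],
  [[0,0,0.02],[0,0,0],0],
  [[0,0,0.01],[0,0,0],0],
  [[0,0,0],[0,0,0],0],
  [[0,0,0],[0,0,0],0],
])

```text
t: 2.37
ee_pos: [489.9, -35.2, 161.9]
orientation: [-3.005, -0.917, 0.001]
ft_force: [0.3, -0.2, 0.1]
width: 87.6
```

```bash
python3 go.py 489.3 -34.5 161 34
python3 - <<'E'
from h import *
im=imaging.get_image('side')[:,:,::-1];crop(im,215,120,110,130,5,'pics/s2.png')
E
```

```text
t 2.3667 pos [489.86 -35.19 161.94] phi 33.94 zaxis [-0. -0. -1.] q6 50.6 F [ 0.33 -0.17  0.07] w 87.56
wz tot -0.0010248318197165083
tool shift [-0.08 -0.89  0.94] rows>= 0.03101145575617917
```

View pics/s2.png

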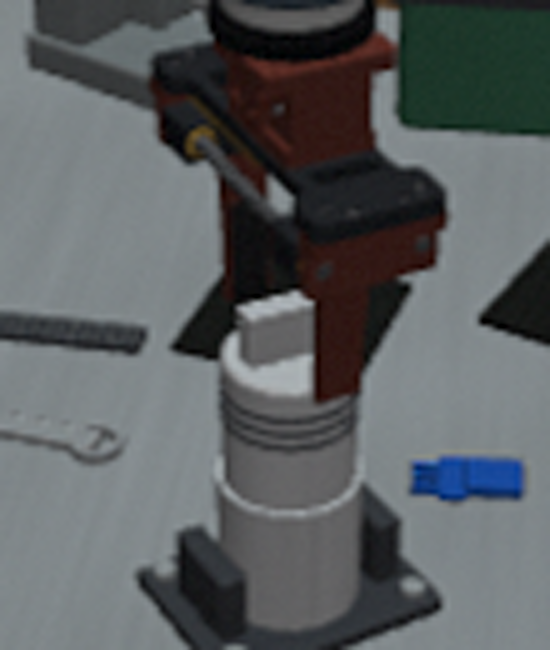

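The fingers straddle the bar with the tips just above the cap top. Now I close.

carry_out([
  [[0,0,0.0005],[0,0,0],1],
  [[0,0,0],[0,0,0],1],
  [[0,0,0],[0,0,0],1],
  [[0,0,0],[0,0,0],1],
  [[0,0,0],[0,0,0],1],
  [[0,0,0],[0,0,0],1],
  [[0,0,0],[0,0,0],1],
  [[0,0,0],[0,0,0],1],
])

```text
t: 3.08
ee_pos: [490.0, -34.3, 161.2]
orientation: [-3.004, -0.919, 0.0]
ft_force: [-0.2, 0.0, 0.5]
width: 37.8
```

```bash
python3 go.py
python3 - <<'E'
from workcell import readout
o=readout.get_obs();print(o['moment'],o['width'])
E
```

```text
t 3.0833 pos [490.   -34.27 161.18] phi 34.03 zaxis [-0.  0. -1.] q6 50.6 F [-0.24  0.02  0.46] w 37.77
[-0.00807389 -0.04649763  0.01321304] 37.77338539636037
```

carry_out([
  [[0,0,0],[0,0,0],1],
  [[0,0,0],[0,0,0],1],
  [[0,0,0],[0,0,0],1],
  [[0,0,0],[0,0,0],1],
  [[0,0,0],[0,0,0],1],
  [[0,0,0],[0,0,0],1],
])

```text
t: 3.58
ee_pos: [489.9, -34.3, 161.1]
orientation: [-3.004, -0.919, 0.0]
ft_force: [-0.1, 0.4, -0.9]
width: 13.8
```

```bash
python3 go.py
python3 - <<'E'
from workcell import readout
o=readout.get_obs();print(o['moment'],o['width'])
E
```

```text
t 3.5833 pos [489.9  -34.31 161.09] phi 34.02 zaxis [-0.  0. -1.] q6 50.6 F [-0.15  0.41 -0.94] w 13.75
[ 0.04966565 -0.03202515 -0.02445393] 13.753479549808043
```

carry_out([
  [[0,0,-0.00015],[0,0,-0.06],1],
  [[0,0,-0.00015],[0,0,-0.12],1],
  [[0,0,-0.00015],[0,0,-0.12],1],
  [[0,0,-0.00015],[0,0,-0.12],1],
  [[0,0,-0.00015],[0,0,-0.12],1],
])

```text
t: 4.0
ee_pos: [489.9, -34.3, 161.8]
orientation: [-2.645, -1.695, 0.0]
ft_force: [-0.7, -0.2, -0.6]
width: 13.9
```

```bash
python3 go.py
```

```text
t 4.0 pos [489.86 -34.31 161.82] phi 65.3 zaxis [-0.  0. -1.] q6 19.3 F [-0.72 -0.16 -0.6 ] w 13.85
```

carry_out([
  [[0,0,-0.00015],[0,0,-0.12],1],
  [[0,0,-0.00015],[0,0,-0.12],1],
  [[0,0,-0.00015],[0,0,-0.12],1],
  [[0,0,-0.00015],[0,0,-0.12],1],
  [[0,0,-0.00015],[0,0,-0.12],1],
  [[0,0,-0.00015],[0,0,-0.12],1],
  [[0,0,-0.00015],[0,0,-0.12],1],
  [[0,0,-0.00015],[0,0,-0.12],1],
  [[0,0,-0.00015],[0,0,-0.12],1],
  [[0,0,-0.00015],[0,0,-0.12],1],
  [[0,0,-0.00015],[0,0,-0.12],1],
  [[0,0,-0.00015],[0,0,-0.12],1],
])

```text
t: 5.0
ee_pos: [489.9, -34.3, 163.6]
orientation: [-0.871, -3.018, 0.0]
ft_force: [0.8, 0.8, -0.9]
width: 14.0
```

carry_out([
  [[0,0,-0.00015],[0,0,-0.12],1],
  [[0,0,-0.00015],[0,0,-0.12],1],
  [[0,0,-0.00015],[0,0,-0.12],1],
  [[0,0,-0.00015],[0,0,-0.12],1],
  [[0,0,-0.00015],[0,0,-0.12],1],
  [[0,0,-0.00015],[0,0,-0.12],1],
  [[0,0,-0.00015],[0,0,-0.12],1],
  [[0,0,-0.00015],[0,0,-0.12],1],
  [[0,0,-0.00015],[0,0,-0.12],1],
  [[0,0,-0.00015],[0,0,-0.12],1],
  [[0,0,-0.0001],[0,0,-0.06],1],
  [[0,0,0],[0,0,0],1],
])

```text
t: 6.0
ee_pos: [489.9, -34.3, 165.3]
orientation: [1.069, -2.954, -0.0]
ft_force: [0.8, -0.1, -1.2]
width: 14.0
```

```bash
python3 go.py;python3 - <<'E'
from h import *
im=imaging.get_image('side')[:,:,::-1];crop(im,215,120,110,130,5,'pics/s3.png')
E
```

```text
t 6.0 pos [489.94 -34.31 165.27] phi -140.22 zaxis [-0.  0. -1.] q6 -135.2 F [ 0.77 -0.11 -1.18] w 13.95
```

View pics/s3.png

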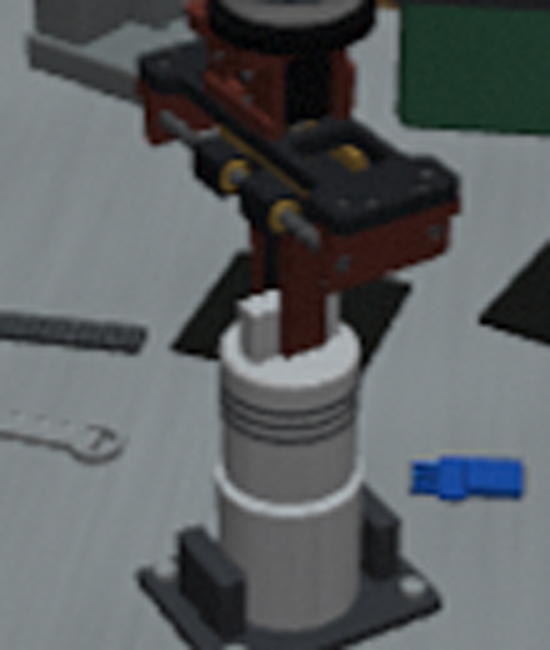

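The cap has turned 186° and risen about 4.2 mm. Next I open, turn back 180° and grip again.

carry_out([
  [[0,0,0],[0,0,0],0],
  [[0,0,0],[0,0,0],0],
  [[0,0,0],[0,0,0],0],
  [[0,0,0],[0,0,0],0],
  [[0,0,0],[0,0,0],0],
  [[0,0,0],[0,0,0],0],
  [[0,0,0],[0,0,0.12],0],
  [[0,0,0],[0,0,0.12],0],
  [[0,0,0],[0,0,0.12],0],
])

```text
t: 6.8
ee_pos: [490.0, -34.3, 165.3]
orientation: [-0.51, 3.1, 0.0]
ft_force: [0.2, -1.0, 0.1]
width: 70.3
```

```bash
python3 go.py
```

```text
t 6.8 pos [490.03 -34.31 165.34] phi -161.32 zaxis [ 0.  0. -1.] q6 -114.1 F [ 0.16 -0.97  0.13] w 70.3
```

carry_out([
  [[0,0,0],[0,0,0.12],0.2],
  [[0,0,0],[0,0,0.12],0.2],
  [[0,0,0],[0,0,0.12],0.2],
  [[0,0,0],[0,0,0.12],0.2],
  [[0,0,0],[0,0,0.12],0.2],
  [[0,0,0],[0,0,0.12],0.2],
  [[0,0,0],[0,0,0.12],0.2],
  [[0,0,0],[0,0,0.12],0.2],
  [[0,0,0],[0,0,0.12],0.2],
  [[0,0,0],[0,0,0.12],0.2],
  [[0,0,0],[0,0,0.12],0.2],
  [[0,0,0],[0,0,0.12],0.2],
])

```text
t: 7.8
ee_pos: [490.0, -34.3, 165.3]
orientation: [1.661, 2.667, 0.0]
ft_force: [-0.2, 0.4, -0.4]
width: 70.1
```

carry_out([
  [[0,0,0],[0,0,0.12],0.2],
  [[0,0,0],[0,0,0.12],0.2],
  [[0,0,0],[0,0,0.12],0.2],
  [[0,0,0],[0,0,0.12],0.2],
  [[0,0,0],[0,0,0.12],0.2],
  [[0,0,0],[0,0,0.12],0.2],
  [[0,0,0],[0,0,0.12],0.2],
  [[0,0,0],[0,0,0.12],0.2],
  [[0,0,0],[0,0,0.12],1],
  [[0,0,0],[0,0,0.12],1],
  [[0,0,0],[0,0,0.12],1],
  [[0,0,0],[0,0,0.0],1],
])

```text
t: 8.8
ee_pos: [490.0, -34.3, 165.4]
orientation: [2.946, 1.091, 0.0]
ft_force: [0.1, 0.2, -0.3]
width: 47.1
```

```bash
python3 go.py
```

```text
t 8.8 pos [490.03 -34.32 165.36] phi 40.64 zaxis [ 0.  0. -1.] q6 44.0 F [ 0.11  0.24 -0.35] w 47.12
```

carry_out([
  [[0,0,0],[0,0,0.014],1],
  [[0,0,0],[0,0,0],1],
  [[0,0,0],[0,0,0],1],
  [[0,0,0],[0,0,0],1],
  [[0,0,0],[0,0,0],1],
  [[0,0,0],[0,0,0],1],
  [[0,0,0],[0,0,0],1],
  [[0,0,-0.00015],[0,0,-0.06],1],
  [[0,0,-0.00015],[0,0,-0.12],1],
  [[0,0,-0.00015],[0,0,-0.12],1],
  [[0,0,-0.00015],[0,0,-0.12],1],
])

```text
t: 9.72
ee_pos: [490.0, -34.3, 165.9]
orientation: [-2.657, -1.677, -0.0]
ft_force: [-0.6, 0.2, -0.2]
width: 13.8
```

```bash
python3 go.py
```

```text
t 9.7167 pos [490.   -34.3  165.93] phi 64.51 zaxis [ 0.  0. -1.] q6 20.1 F [-0.57  0.23 -0.17] w 13.75
```

Stroke 2 continues: q6 goes from 20° to about -137°, which is 22.5 rows.

carry_out([
  [[0,0,-0.00015],[0,0,-0.12],1],
  [[0,0,-0.00015],[0,0,-0.12],1],
  [[0,0,-0.00015],[0,0,-0.12],1],
  [[0,0,-0.00015],[0,0,-0.12],1],
  [[0,0,-0.00015],[0,0,-0.12],1],
  [[0,0,-0.00015],[0,0,-0.12],1],
  [[0,0,-0.00015],[0,0,-0.12],1],
  [[0,0,-0.00015],[0,0,-0.12],1],
  [[0,0,-0.00015],[0,0,-0.12],1],
  [[0,0,-0.00015],[0,0,-0.12],1],
  [[0,0,-0.00015],[0,0,-0.12],1],
  [[0,0,-0.00015],[0,0,-0.12],1],
])

```text
t: 10.72
ee_pos: [490.0, -34.3, 167.7]
orientation: [0.892, 3.012, 0.0]
ft_force: [-0.1, 0.7, 0.1]
width: 13.7
```

carry_out([
  [[0,0,-0.00015],[0,0,-0.12],1],
  [[0,0,-0.00015],[0,0,-0.12],1],
  [[0,0,-0.00015],[0,0,-0.12],1],
  [[0,0,-0.00015],[0,0,-0.12],1],
  [[0,0,-0.00015],[0,0,-0.12],1],
  [[0,0,-0.00015],[0,0,-0.12],1],
  [[0,0,-0.00015],[0,0,-0.12],1],
  [[0,0,-0.00015],[0,0,-0.12],1],
  [[0,0,-0.00015],[0,0,-0.12],1],
  [[0,0,-0.00015],[0,0,-0.12],1],
  [[0,0,-0.0001],[0,0,-0.06],1],
  [[0,0,0],[0,0,0],1],
])

```text
t: 11.72
ee_pos: [490.0, -34.3, 169.3]
orientation: [-1.048, 2.961, 0.0]
ft_force: [0.0, 1.1, 0.4]
width: 14.1
```

```bash
python3 go.py
```

```text
t 11.7167 pos [490.   -34.32 169.33] phi -141.01 zaxis [ 0.  0. -1.] q6 -134.4 F [0.04 1.14 0.42] w 14.15
```

carry_out([
  [[0,0,0],[0,0,0],0.2],
  [[0,0,0],[0,0,0],0.2],
  [[0,0,0],[0,0,0],0.2],
  [[0,0,0],[0,0,0],0.2],
  [[0,0,0],[0,0,0],0.2],
  [[0,0,0],[0,0,0],0.2],
  [[0,0,0],[0,0,0.12],0.2],
  [[0,0,0],[0,0,0.12],0.2],
  [[0,0,0],[0,0,0.12],0.2],
  [[0,0,0],[0,0,0.12],0.2],
  [[0,0,0],[0,0,0.12],0.2],
  [[0,0,0],[0,0,0.12],0.2],
])

```text
t: 12.72
ee_pos: [490.0, -34.3, 169.3]
orientation: [0.075, 3.141, 0.0]
ft_force: [0.1, 1.0, -0.2]
width: 70.4
```

carry_out([
  [[0,0,0],[0,0,0.12],0.2],
  [[0,0,0],[0,0,0.12],0.2],
  [[0,0,0],[0,0,0.12],0.2],
  [[0,0,0],[0,0,0.12],0.2],
  [[0,0,0],[0,0,0.12],0.2],
  [[0,0,0],[0,0,0.12],0.2],
  [[0,0,0],[0,0,0.12],0.2],
  [[0,0,0],[0,0,0.12],0.2],
  [[0,0,0],[0,0,0.12],0.2],
  [[0,0,0],[0,0,0.12],0.2],
  [[0,0,0],[0,0,0.12],0.2],
  [[0,0,0],[0,0,0.12],0.2],
])

```text
t: 13.72
ee_pos: [490.0, -34.3, 169.3]
orientation: [-2.128, -2.311, 0.0]
ft_force: [-0.1, -0.3, -0.5]
width: 70.1
```

carry_out([
  [[0,0,0],[0,0,0.12],0.2],
  [[0,0,0],[0,0,0.12],0.2],
  [[0,0,0],[0,0,0.12],0.2],
  [[0,0,0],[0,0,0.12],0.2],
  [[0,0,0],[0,0,0.12],0.2],
  [[0,0,0],[0,0,0.12],0.2],
  [[0,0,0],[0,0,0.12],1],
  [[0,0,0],[0,0,0.12],1],
  [[0,0,0],[0,0,0.02],1],
  [[0,0,0],[0,0,0],1],
])

```text
t: 14.55
ee_pos: [490.0, -34.3, 169.3]
orientation: [2.961, 1.05, -0.0]
ft_force: [-0.1, 0.2, -1.0]
width: 47.0
```

```bash
python3 go.py
```

```text
t 14.55 pos [490.01 -34.33 169.33] phi 39.05 zaxis [-0. -0. -1.] q6 45.6 F [-0.06  0.21 -1.03] w 47.04
```

Aligned. I grip and make the last stroke of about 165° (139° needed plus margin).

carry_out([
  [[0,0,0],[0,0,0],1],
  [[0,0,0],[0,0,0],1],
  [[0,0,0],[0,0,0],1],
  [[0,0,0],[0,0,0],1],
  [[0,0,0],[0,0,0],1],
  [[0,0,0],[0,0,0],1],
  [[0,0,0],[0,0,0],1],
  [[0,0,-0.00015],[0,0,-0.06],1],
  [[0,0,-0.00015],[0,0,-0.12],1],
  [[0,0,-0.00015],[0,0,-0.12],1],
  [[0,0,-0.00015],[0,0,-0.12],1],
  [[0,0,-0.00015],[0,0,-0.12],1],
])

```text
t: 15.55
ee_pos: [490.0, -34.3, 170.0]
orientation: [-2.57, -1.807, 0.0]
ft_force: [-0.2, 0.5, -0.1]
width: 13.9
```

carry_out([
  [[0,0,-0.00015],[0,0,-0.12],1],
  [[0,0,-0.00015],[0,0,-0.12],1],
  [[0,0,-0.00015],[0,0,-0.12],1],
  [[0,0,-0.00015],[0,0,-0.12],1],
  [[0,0,-0.00015],[0,0,-0.12],1],
  [[0,0,-0.00015],[0,0,-0.12],1],
  [[0,0,-0.00015],[0,0,-0.12],1],
  [[0,0,-0.00015],[0,0,-0.12],1],
  [[0,0,-0.00015],[0,0,-0.12],1],
  [[0,0,-0.00015],[0,0,-0.12],1],
  [[0,0,-0.00015],[0,0,-0.12],1],
  [[0,0,-0.00015],[0,0,-0.12],1],
])

```text
t: 16.55
ee_pos: [490.0, -34.3, 171.9]
orientation: [0.74, 3.053, 0.0]
ft_force: [-0.4, 0.2, 0.3]
width: 13.5
```

carry_out([
  [[0,0,-0.00015],[0,0,-0.12],1],
  [[0,0,-0.00015],[0,0,-0.12],1],
  [[0,0,-0.00015],[0,0,-0.12],1],
  [[0,0,-0.00015],[0,0,-0.12],1],
  [[0,0,-0.00015],[0,0,-0.12],1],
  [[0,0,-0.00015],[0,0,-0.12],1],
  [[0,0,-0.00015],[0,0,-0.12],1],
  [[0,0,-0.00015],[0,0,-0.12],1],
  [[0,0,-0.001],[0,0,0],1],
  [[0,0,-0.001],[0,0,0],1],
])

```text
t: 17.38
ee_pos: [489.8, -34.3, 175.0]
orientation: [0.739, -3.053, -0.0]
ft_force: [-0.3, 0.5, -1.2]
width: 13.5
```

```bash
python3 go.py 489.3 -34.5 246
```

```text
t 17.3833 pos [489.85 -34.3  175.01] phi -152.8 zaxis [-0.  0. -1.] q6 -122.6 F [-0.3   0.51 -1.2 ] w 13.5
tool shift [  0.6    0.09 -70.99] rows>= 1.7024523080055618
```

carry_out([
  [[0,0,-0.002],[0,0,0],1],
  [[0,0,-0.004],[0,0,0],1],
  [[0,0,-0.004],[0,0,0],1],
  [[0,0,0],[0,0,0],1],
])

```text
t: 17.72
ee_pos: [490.6, -34.4, 186.0]
orientation: [-0.742, 3.051, -0.001]
ft_force: [0.2, 0.8, -1.1]
width: 13.6
```

```bash
python3 go.py;python3 - <<'E'
from h import *
im=imaging.get_image('side')[:,:,::-1];crop(im,215,120,110,130,5,'pics/s4.png')
E
```

```text
t 17.7167 pos [490.59 -34.38 186.05] phi -152.66 zaxis [ 0. -0. -1.] q6 -122.7 F [ 0.17  0.76 -1.1 ] w 13.59
```

View pics/s4.png

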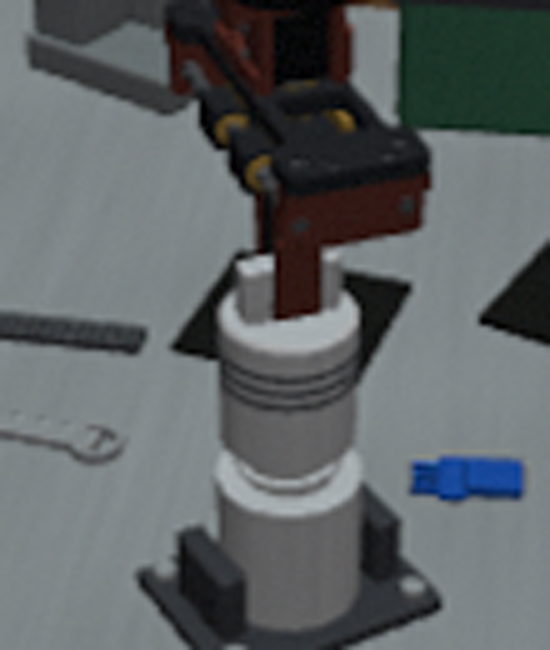

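The cap is free: its rim is at about (290,475) with the neck visible below. I lift on straight.

carry_out([
  [[0,0,-0.008],[0,0,0],1],
  [[0,0,-0.01],[0,0,0],1],
  [[0,0,-0.012],[0,0,0],1],
  [[0,0,-0.012],[0,0,0],1],
  [[0,0,-0.012],[0,0,0],1],
  [[0,0,-0.01],[0,0,0],1],
  [[0,0,-0.004],[0,0,0],1],
  [[0,0,0],[0,0,0],1],
])

```text
t: 18.43
ee_pos: [490.7, -34.4, 254.5]
orientation: [-0.743, 3.05, -0.001]
ft_force: [0.1, -0.8, -1.1]
width: 13.7
```

```bash
python3 go.py 498.3 307.4 250;python3 - <<'E'
from h import *
im=imaging.get_image('side')[:,:,::-1];crop(im,215,90,110,130,5,'pics/s5.png')
E
```

```text
t 18.4333 pos [490.7  -34.36 254.49] phi -152.6 zaxis [ 0. -0. -1.] q6 -122.8 F [ 0.13 -0.75 -1.08] w 13.75
tool shift [-164.    299.94    4.43] rows>= 8.19845018262105
```

View pics/s5.png

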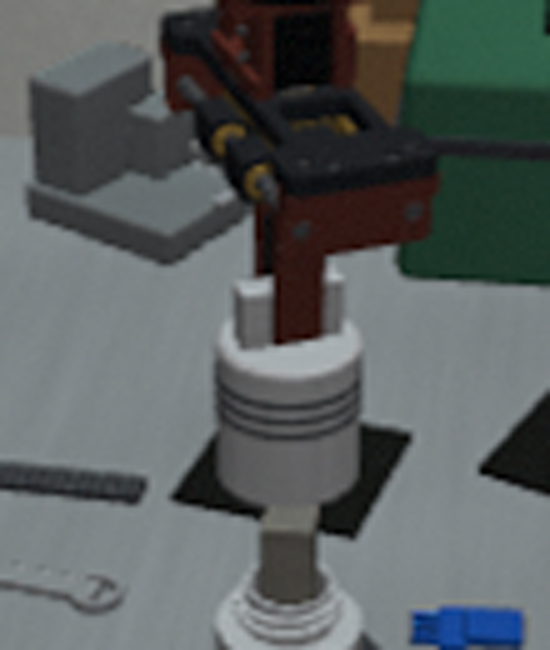

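The rim clears the stone, whose top is at about (288,515). Now across to the tray.

carry_out([
  [[-0.008,0.015,0],[0,0,0],1],
  [[-0.013,0.024,0],[0,0,0],1],
  [[-0.017,0.031,0],[0,0,0],1],
  [[-0.017,0.031,0],[0,0,0],1],
  [[-0.017,0.031,0],[0,0,0],1],
  [[-0.017,0.031,0],[0,0,0],1],
  [[-0.017,0.031,0],[0,0,0],1],
  [[-0.017,0.031,0],[0,0,0],1],
  [[-0.017,0.031,0.01],[0,0,0],1],
  [[-0.012,0.022,0.02],[0,0,0],1],
  [[-0.008,0.014,0.02],[0,0,0],1],
  [[-0.004,0.008,0.02],[0,0,0],1],
])

```text
t: 19.48
ee_pos: [497.1, 309.7, 181.4]
orientation: [0.747, -3.051, -0.0]
ft_force: [0.4, 0.1, -0.7]
width: 14.1
```

carry_out([
  [[0,0,0.02],[0,0,0],1],
  [[0,0,0],[0,0,0],1],
  [[0,0,0],[0,0,0],1],
])

```text
t: 19.73
ee_pos: [496.4, 306.9, 161.6]
orientation: [0.744, -3.048, 0.002]
ft_force: [0.5, 0.5, -1.1]
width: 13.8
```

```bash
python3 go.py 498.3 307.4 82;python3 - <<'E'
from h import *
im=imaging.get_image('side')[:,:,::-1];crop(im,185,230,120,150,4,'pics/s6.png')
E
```

```text
t 19.7333 pos [496.41 306.9  161.58] phi -152.59 zaxis [-0. -0. -1.] q6 -86.9 F [ 0.5   0.53 -1.14] w 13.75
tool shift [-2.23 -0.4  79.57] rows>= 1.9088714036731398
```

View pics/s6.png

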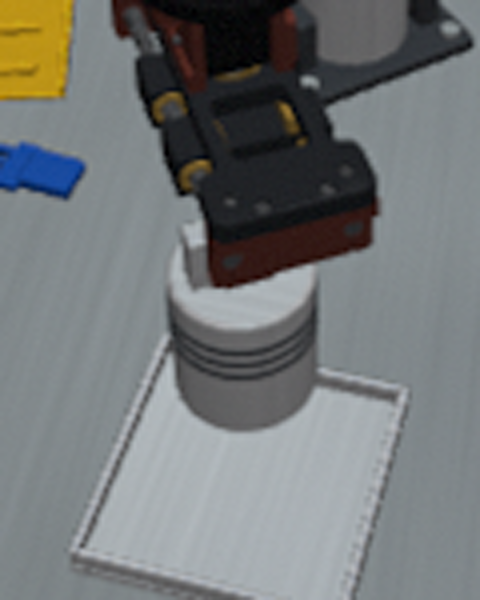

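The cap is over the tray and clear of its walls. I lower fast to about 92 mm, then slowly.

carry_out([
  [[-0.002,0,0.02],[0,0,0],1],
  [[0,0,0.025],[0,0,0],1],
  [[0,0,0.016],[0,0,0],1],
  [[0,0,0.008],[0,0,0],1],
  [[0,0,0.003],[0,0,0],1],
  [[0,0,0],[0,0,0],1],
])

```text
t: 20.28
ee_pos: [499.8, 308.4, 91.7]
orientation: [-0.743, 3.052, 0.0]
ft_force: [0.4, 1.0, -0.6]
width: 13.8
```

carry_out([
  [[0,0,0.0015],[0,0,0],1],
  [[0,0,0.0015],[0,0,0],1],
  [[0,0,0.001],[0,0,0],1],
  [[0,0,0.001],[0,0,0],1],
  [[0,0,0],[0,0,0],1],
])

```text
t: 20.7
ee_pos: [499.4, 308.5, 86.3]
orientation: [-0.744, 3.052, 0.0]
ft_force: [-0.2, 1.0, -1.9]
width: 13.6
```

```bash
python3 go.py 498.3 307.4 80.5
```

```text
t 20.7 pos [499.4  308.49  86.31] phi -152.6 zaxis [ 0.  0. -1.] q6 -86.9 F [-0.17  1.   -1.85] w 13.55
tool shift [ 1.48 -0.46  5.81] rows>= 0.1442153340316027
```

carry_out([
  [[0,0,0.001],[0,0,0],1],
  [[0,0,0.001],[0,0,0],1],
  [[0,0,0.001],[0,0,0],1],
  [[0,0,0.001],[0,0,0],1],
  [[0,0,0],[0,0,0],1],
])

```text
t: 21.12
ee_pos: [499.2, 308.3, 81.8]
orientation: [0.744, -3.052, 0.0]
ft_force: [-0.1, 1.0, -0.8]
width: 14.2
```

```bash
python3 go.py 498.3 307.4 80.5;python3 - <<'E'
from h import *
im=imaging.get_image('side')[:,:,::-1];crop(im,185,270,110,110,5,'pics/s7.png')
E
```

```text
t 21.1167 pos [499.19 308.34  81.79] phi -152.6 zaxis [-0. -0. -1.] q6 -86.9 F [-0.09  1.01 -0.81] w 14.19
tool shift [ 1.22 -0.42  1.29] rows>= 0.04377058965916303
```

View pics/s7.png

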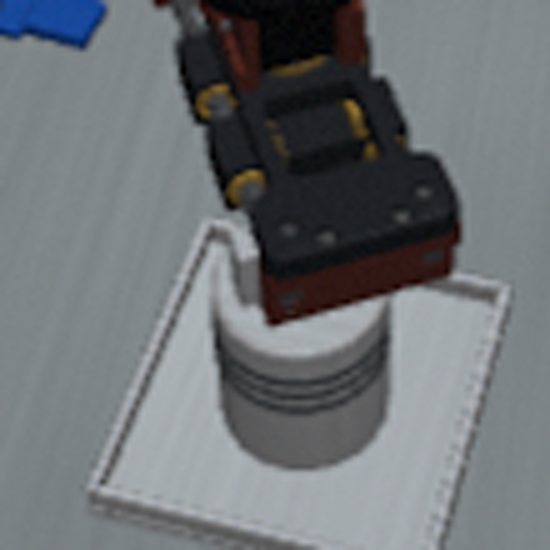

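It is well centred and nearly down. I keep lowering in small steps until there is contact.

carry_out([
  [[0,0,0.0007],[0,0,0],1],
  [[0,0,0.0007],[0,0,0],1],
  [[0,0,0.0004],[0,0,0],1],
  [[0,0,0],[0,0,0],1],
])

```text
t: 21.5
ee_pos: [499.4, 308.5, 81.4]
orientation: [-0.744, 3.052, 0.0]
ft_force: [-3.6, -2.2, 9.9]
width: 13.7
```

```bash
python3 go.py 498.3 307.4 80.5
```

```text
t 21.5 pos [499.44 308.48  81.4 ] phi -152.6 zaxis [ 0.  0. -1.] q6 -86.9 F [-3.55 -2.25  9.93] w 13.72
tool shift [ 1.5  -0.43  0.9 ] rows>= 0.04325920117746195
```

There is contact at about 10 N. I release and rise.

carry_out([
  [[0,0,-0.0007],[0,0,0],1],
  [[0,0,0],[0,0,0],0],
  [[0,0,0],[0,0,0],0],
  [[0,0,0],[0,0,0],0],
  [[0,0,0],[0,0,0],0],
  [[0,0,0],[0,0,0],0],
  [[0,0,-0.01],[0,0,0],0],
  [[0,0,-0.02],[0,0,0],0],
  [[0,0,-0.03],[0,0,0],0],
  [[0,0,-0.03],[0,0,0],0],
  [[0,0,-0.03],[0,0,0],0],
])

```text
t: 22.42
ee_pos: [499.1, 308.3, 202.8]
orientation: [0.744, -3.052, 0.0]
ft_force: [0.5, -0.1, -0.6]
width: 76.9
```

```bash
python3 go.py 489.3 -34.5 210;python3 - <<'E'
from h import *
im=imaging.get_image('side')[:,:,::-1];crop(im,185,250,110,130,5,'pics/s8.png')
im=imaging.get_image('top')[:,:,::-1];cv2.imwrite('raw_top8.png',im);crop(im,235,160,60,60,8,'pics/t8.png')
E
```

```text
t 22.4167 pos [499.08 308.29 202.78] phi -152.6 zaxis [-0. -0. -1.] q6 -86.9 F [ 0.49 -0.05 -0.62] w 76.92
tool shift [ 166.43 -299.84   -7.17] rows>= 8.225504203911175
```

View pics/s8.png

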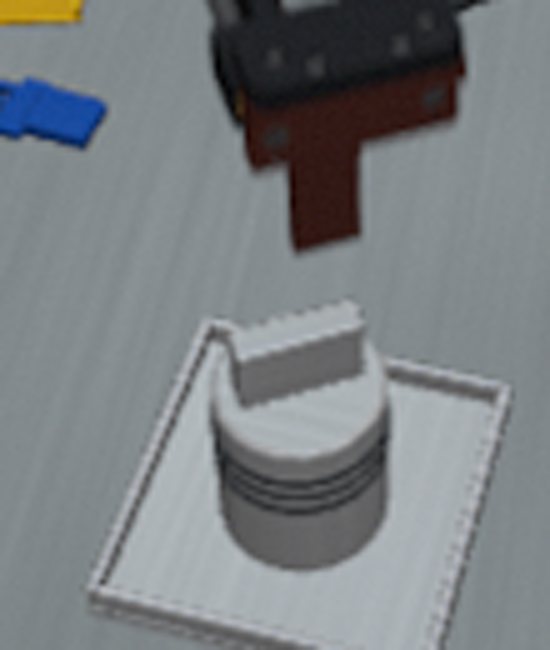

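View pics/t8.png

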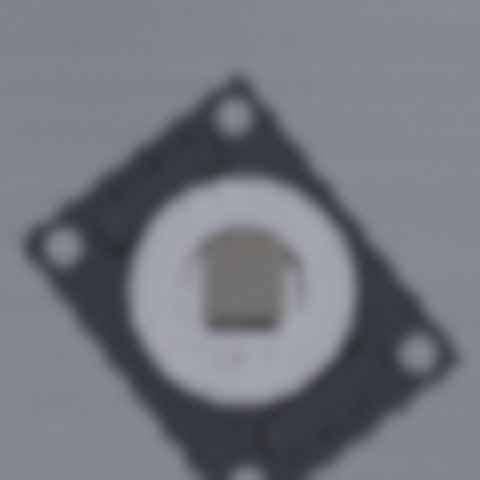

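The cap stands upright and centred in the tray. The stone, at about (242,275) in the crop, looks nearly aligned with the image axes. I'll enlarge it.

Run:
```python
from h import *
im=cv2.imread('raw_top8.png');crop(im,253,180,25,25,24,'pics/t8b.png')
im=imaging.get_image('side')[:,:,::-1];crop(im,255,170,35,60,10,'pics/s8b.png')
```

```text
(no output)
```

View pics/t8b.png

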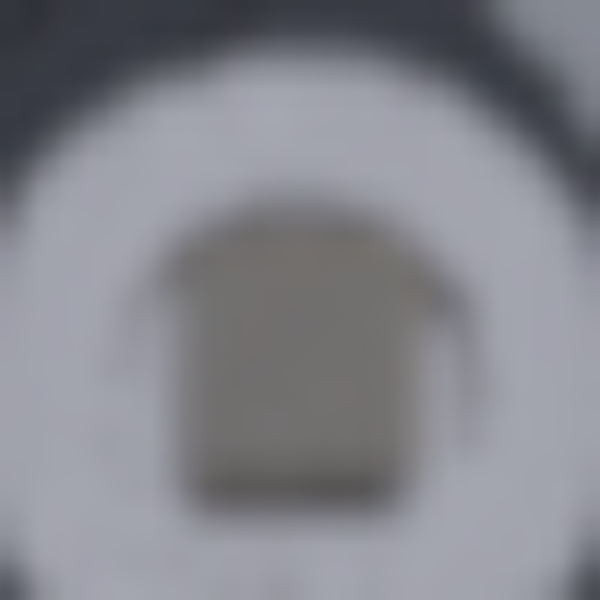

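View pics/s8b.png

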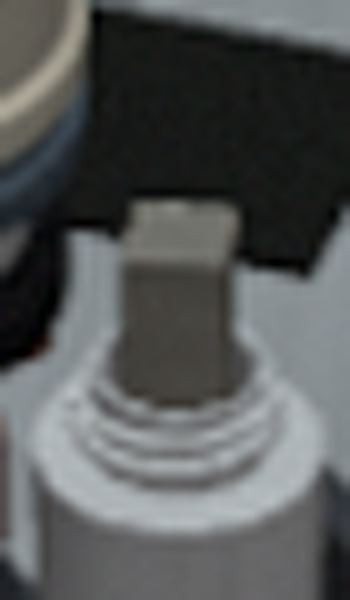

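The side view shows the stone's top face with corners near (133,205), (238,210), (225,268) and (122,262). I'll use it for position and angle.

Run:
```python
from h import *
np.set_printoptions(precision=1,suppress=True)
P=unproj('side',c2p([(133,203),(240,209),(227,269),(121,263)],255,170,10),150)
print(P.mean(0),[f"{np.linalg.norm(d[:2]):.1f}@{np.degrees(np.arctan2(d[1],d[0])):.1f}" for d in np.roll(P,-1,0)-P])
Q=unproj('top',c2p([(185,475),(412,470),(410,235),(175,235)],253,180,24),150)
print(Q.mean(0),[f"{np.linalg.norm(d[:2]):.1f}@{np.degrees(np.arctan2(d[1],d[0])):.1f}" for d in np.roll(Q,-1,0)-Q])
for a in(-10,-5,0,5):
    th=np.radians(a);X=[(489.5+13*(x*np.cos(th)-y*np.sin(th)),-34+13*(x*np.sin(th)+y*np.cos(th)),150) for x,y in((1,1),(1,-1),(-1,-1),(-1,1))]
    print(a,((proj('side',X)-[255,170]+.5)*10-.5).round(0).tolist(),((proj('top',X)-[253,180]+.5)*24-.5).round(0).tolist())
```

```text
[490.3 -33.7 150. ] ['26.5@-177.8', '25.8@89.8', '25.7@2.3', '25.8@-88.5']
[490.7 -34.1 150. ] ['23.8@-88.9', '24.6@0.2', '24.6@89.8', '25.2@-177.8']
-10 [[116.0, 255.0], [149.0, 197.0], [250.0, 216.0], [219.0, 274.0]] [[193.0, 222.0], [438.0, 264.0], [396.0, 509.0], [151.0, 466.0]]
-5 [[120.0, 258.0], [143.0, 199.0], [246.0, 213.0], [225.0, 272.0]] [[181.0, 231.0], [429.0, 252.0], [408.0, 499.0], [160.0, 478.0]]
0 [[123.0, 262.0], [138.0, 201.0], [243.0, 209.0], [230.0, 270.0]] [[170.0, 242.0], [418.0, 241.0], [419.0, 489.0], [171.0, 490.0]]
5 [[128.0, 264.0], [133.0, 204.0], [238.0, 207.0], [235.0, 268.0]] [[160.0, 253.0], [407.0, 231.0], [430.0, 478.0], [182.0, 500.0]]
```

carry_out([
  [[0,0,0],[0,0,0.115],0],
  [[0,0,0],[0,0,0.115],0],
  [[0,0,0],[0,0,0.115],0],
  [[0,0,0],[0,0,0.115],0],
  [[0,-0.02,0],[0,0,0],0],
  [[0.002,-0.04,0],[0,0,0],0],
  [[0.002,-0.04,0],[0,0,0],0],
  [[0.002,-0.04,0],[0,0,0],0],
  [[0.002,-0.04,0],[0,0,0],0],
  [[0.002,-0.04,0],[0,0,0],0],
  [[0.002,-0.04,0],[0,0,0],0],
  [[0.002,-0.04,0],[0,0,0],0],
])

```text
t: 23.57
ee_pos: [489.4, 6.5, 200.0]
orientation: [0.029, -3.139, -0.0]
ft_force: [-0.4, 0.6, 0.1]
width: 87.6
```

carry_out([
  [[0,-0.02,0],[0,0,0],0],
  [[0,-0.01,0],[0,0,0],0],
  [[0,0,0],[0,0,0],0],
  [[0,0,0],[0,0,0],0],
])

```text
t: 23.9
ee_pos: [491.0, -21.4, 200.4]
orientation: [0.027, -3.14, -0.001]
ft_force: [-0.1, 0.6, 0.3]
width: 87.9
```

```bash
python3 go.py 490.4 -33.8 116 -179
```

```text
t 23.9 pos [491.02 -21.44 200.44] phi -179.02 zaxis [-0.  0. -1.] q6 -94.9 F [-0.05  0.63  0.31] w 87.88
wz tot -0.00034543148122428985
tool shift [  0.84 -12.35  84.44] rows>= 2.0466592617566914
```

carry_out([
  [[0.001,-0.0124,0.01],[0,0,0],0],
  [[0,0,0.02],[0,0,0],0],
  [[0,0,0.025],[0,0,0],0.1],
  [[0,0,0.018],[0,0,0],0.2],
  [[0,0,0.008],[0,0,0],0.3],
  [[0,0,0.003],[0,0,0],0.35],
  [[0,0,0],[0,0,0],0.45],
  [[0,0,0],[0,0,0],0.45],
])

```text
t: 24.57
ee_pos: [491.2, -33.6, 117.6]
orientation: [-0.03, 3.141, -0.0]
ft_force: [-0.5, -0.1, -0.5]
width: 51.6
```

```bash
python3 go.py 490.4 -33.8 116 -179;python3 - <<'E'
from h import *
im=imaging.get_image('side')[:,:,::-1];crop(im,215,120,110,130,5,'pics/s9.png')
E
```

```text
t 24.5667 pos [491.16 -33.59 117.59] phi -178.9 zaxis [ 0. -0. -1.] q6 -96.4 F [-0.49 -0.07 -0.49] w 51.6
wz tot 0.0016852254868131042
tool shift [ 0.77 -0.2   1.59] rows>= 0.042725820501212194
```

View pics/s9.png

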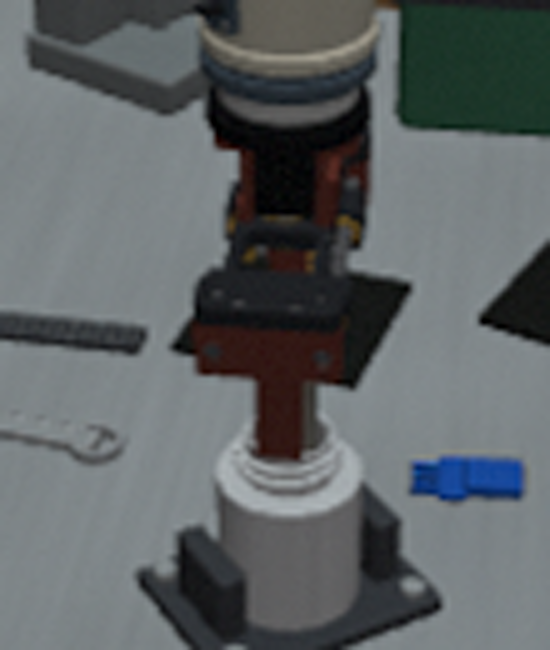

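The fingers sit either side of the stone, with the tips just above the neck mouth. I close.

carry_out([
  [[0,0,0],[0,0,0],1],
  [[0,0,0],[0,0,0],1],
  [[0,0,0],[0,0,0],1],
  [[0,0,0],[0,0,0],1],
  [[0,0,0],[0,0,0],1],
  [[0,0,0],[0,0,0],1],
  [[0,0,0],[0,0,0],1],
])

```text
t: 25.2
ee_pos: [490.9, -34.3, 117.4]
orientation: [-0.028, 3.141, -0.0]
ft_force: [-0.1, 0.5, 6.7]
width: 26.0
```

```bash
python3 go.py 490.4 -33.8 190
```

```text
t 25.2 pos [490.86 -34.29 117.4 ] phi -178.96 zaxis [ 0. -0. -1.] q6 -96.4 F [-0.08  0.51  6.66] w 25.98
tool shift [  0.4    0.49 -72.6 ] rows>= 1.741106758700092
```

Gripped at 26.0 mm. I lift straight up.

carry_out([
  [[0,0,-0.003],[0,0,0],1],
  [[0,0,-0.006],[0,0,0],1],
  [[0,0,-0.01],[0,0,0],1],
  [[0,0,-0.014],[0,0,0],1],
  [[0,0,-0.015],[0,0,0],1],
  [[0,0,-0.015],[0,0,0],1],
  [[0,0,-0.012],[0,0,0],1],
  [[0,0,-0.006],[0,0,0],1],
  [[0,0,0],[0,0,0],1],
  [[0,0,0],[0,0,0],1],
])

```text
t: 26.03
ee_pos: [490.5, -34.2, 198.2]
orientation: [-0.029, 3.141, -0.0]
ft_force: [-0.3, -0.2, -1.3]
width: 25.6
```

```bash
python3 go.py 520.6 -296.7 200 -179;python3 - <<'E'
from h import *
im=imaging.get_image('side')[:,:,::-1];crop(im,215,90,110,130,5,'pics/s10.png')
E
```

```text
t 26.0333 pos [490.53 -34.19 198.22] phi -178.96 zaxis [ 0. -0. -1.] q6 -96.4 F [-0.32 -0.21 -1.31] w 25.57
wz tot 0.0007769166866434096
tool shift [ -25.48 -262.99   -1.78] rows>= 6.336464036352474
```

View pics/s10.png

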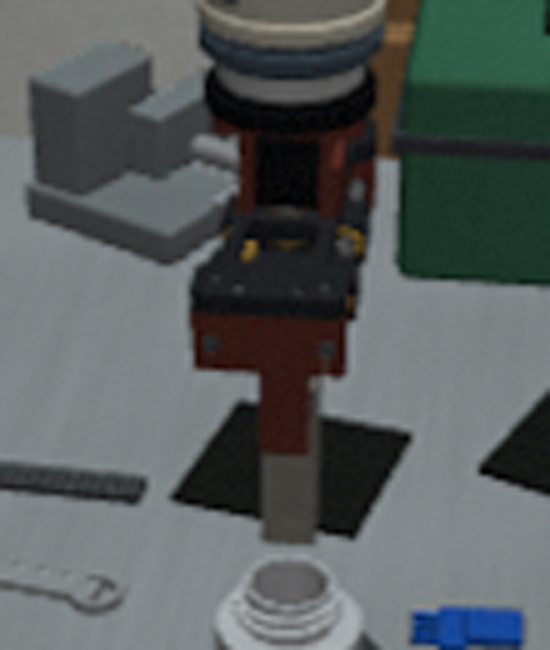

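The stone hangs upright and clear of the neck. I carry it to the mat.

carry_out([
  [[-0.001,-0.012,0],[0,0,0],1],
  [[-0.002,-0.024,0],[0,0,0],1],
  [[-0.003,-0.032,0],[0,0,0],1],
  [[-0.004,-0.036,0],[0,0,0],1],
  [[-0.004,-0.036,0],[0,0,0],1],
  [[-0.004,-0.036,0],[0,0,0],1],
  [[-0.003,-0.032,0],[0,0,0],1],
  [[-0.002,-0.024,0.01],[0,0,0],1],
  [[-0.001,-0.016,0.02],[0,0,0],1],
  [[-0.001,-0.01,0.02],[0,0,0],1],
  [[0,-0.005,0.02],[0,0,0],1],
  [[0,0,0.01],[0,0,0],1],
])

```text
t: 27.08
ee_pos: [518.4, -297.8, 114.6]
orientation: [0.026, -3.138, -0.003]
ft_force: [-1.1, 1.1, -1.5]
width: 25.9
```

carry_out([
  [[0,0,0],[0,0,0],1],
  [[0,0,0],[0,0,0],1],
])

```text
t: 27.25
ee_pos: [519.7, -296.5, 117.3]
orientation: [0.029, -3.14, -0.002]
ft_force: [-0.1, -0.3, -1.3]
width: 26.0
```

```bash
python3 go.py 520.6 -296.7 63.4 -179
```

```text
t 27.25 pos [ 519.71 -296.47  117.27] phi -178.96 zaxis [-0.  0. -1.] q6 -121.9 F [-0.13 -0.32 -1.26] w 26.02
wz tot 0.0007192336054919023
tool shift [-0.89 -0.25 53.87] rows>= 1.2919555562145666
```

carry_out([
  [[0,0,0.014],[0,0,0],1],
  [[0,0,0.016],[0,0,0],1],
  [[0,0,0.01],[0,0,0],1],
  [[0,0,0.006],[0,0,0],1],
  [[0,0,0.003],[0,0,0],1],
  [[0,0,0.001],[0,0,0],1],
  [[0,0,0.001],[0,0,0],1],
  [[0,0,0],[0,0,0],1],
])

```text
t: 27.92
ee_pos: [520.7, -296.9, 67.5]
orientation: [-0.029, 3.141, -0.001]
ft_force: [0.0, 0.2, -1.3]
width: 26.0
```

```bash
python3 go.py 520.6 -296.7 63.4 -179;python3 - <<'E'
from h import *
im=imaging.get_image('side')[:,:,::-1];crop(im,230,80,100,130,5,'pics/s11.png')
E
```

```text
t 27.9167 pos [ 520.68 -296.86   67.49] phi -178.95 zaxis [ 0. -0. -1.] q6 -121.9 F [ 0.    0.2  -1.26] w 25.95
wz tot 0.000833127129957112
tool shift [0.08 0.16 4.09] rows>= 0.0981222284279625
```

View pics/s11.png

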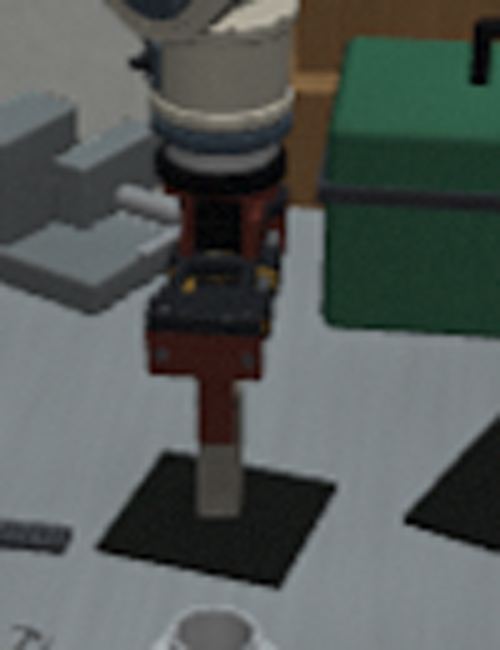

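The stone is over the middle of the smaller mat. I lower slowly to contact.

carry_out([
  [[0,0,0.001],[0,0,0],1],
  [[0,0,0.001],[0,0,0],1],
  [[0,0,0.0007],[0,0,0],1],
  [[0,0,0.0005],[0,0,0],1],
  [[0,0,0],[0,0,0],1],
])

```text
t: 28.38
ee_pos: [520.3, -296.7, 63.7]
orientation: [0.028, -3.141, -0.0]
ft_force: [-0.9, -0.9, -1.6]
width: 25.8
```

carry_out([
  [[0,0,0.0005],[0,0,0],1],
  [[0,0,0.0005],[0,0,0],1],
  [[0,0,0],[0,0,0],1],
])

```text
t: 28.63
ee_pos: [520.4, -296.7, 63.5]
orientation: [-0.029, 3.141, -0.0]
ft_force: [-1.3, 1.2, 5.7]
width: 25.8
```

There is contact at about 6 N. I release and rise.

carry_out([
  [[0,0,0],[0,0,0],0],
  [[0,0,0],[0,0,0],0],
  [[0,0,0],[0,0,0],0],
  [[0,0,0],[0,0,0],0],
  [[0,0,0],[0,0,0],0],
  [[0,0,0],[0,0,0],0],
  [[0,0,-0.01],[0,0,0],0],
  [[0,0,-0.02],[0,0,0],0],
  [[0,0,-0.03],[0,0,0],0],
  [[0,0,-0.035],[0,0,0],0],
  [[0,0,-0.035],[0,0,0],0],
  [[0,0,-0.02],[0,0,0],0],
])

```text
t: 29.63
ee_pos: [521.6, -297.4, 217.5]
orientation: [-0.029, 3.137, -0.004]
ft_force: [0.5, -0.5, -0.0]
width: 87.6
```

```bash
python3 go.py;python3 - <<'E'
from h import *
im=imaging.get_image('side')[:,:,::-1];cv2.imwrite('pics/s12.png',cv2.resize(im,(800,600),interpolation=cv2.INTER_CUBIC))
im=imaging.get_image('top')[:,:,::-1];cv2.imwrite('pics/t12.png',cv2.resize(im,(800,600),interpolation=cv2.INTER_CUBIC))
E
```

```text
t 29.6333 pos [ 521.58 -297.41  217.47] phi -178.96 zaxis [ 0. -0. -1.] q6 -121.9 F [ 0.48 -0.47 -0.  ] w 87.56
```

View pics/s12.png

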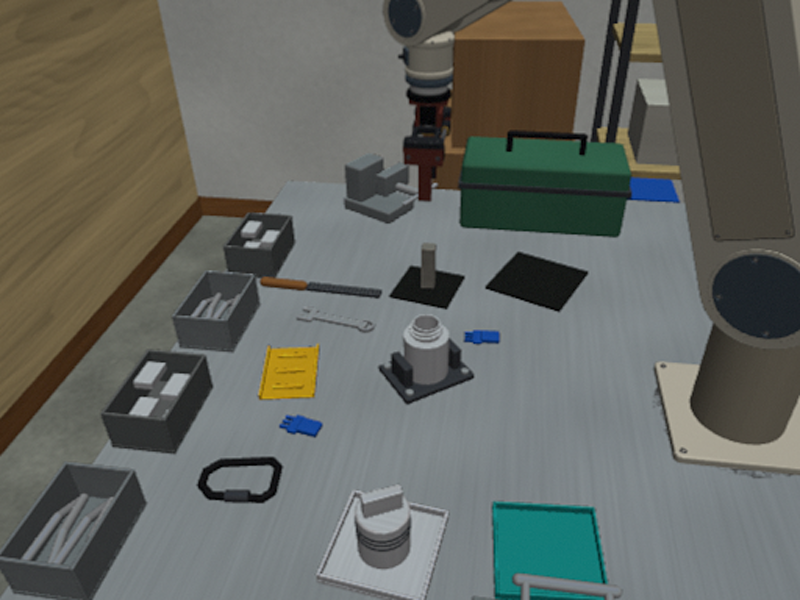

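View pics/t12.png

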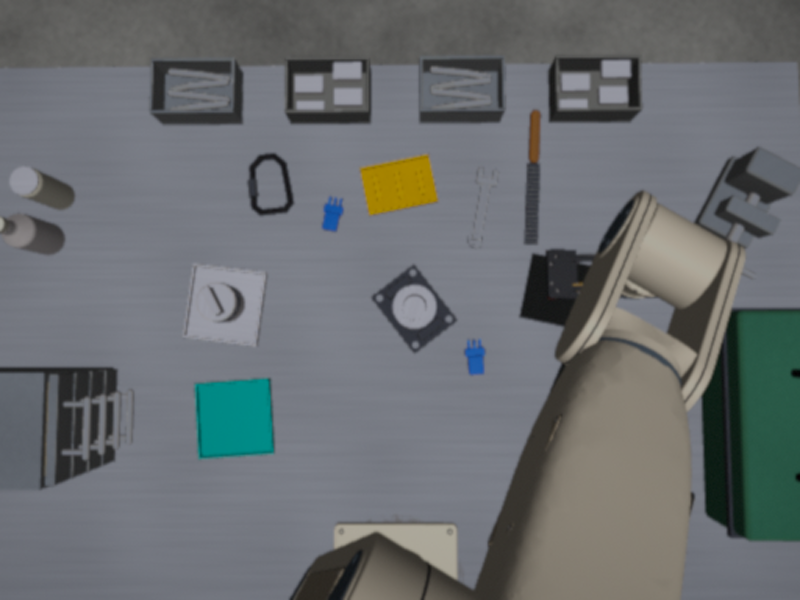

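The side view shows the stone upright on the smaller mat at (428,265) and the cap rim down in the tray at (384,525). The other gear hasn't moved. I let the arm settle and hand in.

carry_out([
  [[0,0,0],[0,0,0],0],
  [[0,0,0],[0,0,0],0],
  [[0,0,0],[0,0,0],0],
  [[0,0,0],[0,0,0],0],
])

```text
t: 30.07
ee_pos: [519.6, -296.3, 211.3]
orientation: [0.029, -3.139, -0.002]
ft_force: [0.9, -0.9, -0.2]
width: 88.0
```

```bash
python3 -c "
from workcell import close_job
print(close_job())"
```

```text
the job is handed in; nothing more can be done
None
```

The job is done and was handed in at about 30 s of the 72 s allowed; no verdict was reported.

- **Cap:** I unscrewed it about 530° anticlockwise in three strokes, lifted it straight off over the stone, and let it go rim down in the middle of the aluminium tray.
- **Stone:** I drew it straight up out of the tin and let it go standing upright in the middle of the smaller mat.

My last pictures show the cap standing in the tray, the stone upright on the mat, the other gear where it was, and the open gripper clear of everything. The stone's standing was checked from the side only, because the arm hid it from above. The highest wrist force I read was about 11 N, when the cap touched the tray floor. None of my checks failed or disagreed.

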